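Hold the polisher's belt tensioner back

TASK

A new drive belt is about to be fitted to the flat-lap polisher's open belt deck. Lift the steel block out of the tensioner arm's way and lay it flat on the wooden board without dropping it; then, with the gripper, push the sprung tensioner arm by its roller end clockwise (seen from above) until it has well and truly clicked past the pawl, and finish while still holding it back there against its spring. Leave all the other things on the bench where they are.

Things in the scene. Friction and masses are not known exactly. Their poses are not given: they have to be found in the camera images.
- deck: open belt deck of a flat-lap polisher, no belt on: grey plate 220 (x) x 240 (y) x 12 mm fixed on the bench, left or right, turned up to 26 degrees. Origin: centre of its underside, z up. Aluminium motor pulley (44 mm wide, top 38 mm above the bench) at x +75, y -85 mm; lap-spindle pulley (68 mm wide, top 42) at x +68, y +78; also the arm, pawl, stop post, steel block and ring box
- pivot (a point): the tensioner arm's vertical hinge axis at the deck plate's top face (12 mm above the bench, x +50, y 0 mm on the deck), on an 18 mm wide steel pivot post, 48 mm high over the bench; axes as the deck's
- stop (a point): top of the plain steel stop post, 10 mm wide, 38 mm above the bench, at x +12, y +34 mm on the deck; the arm's bar comes to rest against it at the end of its swing
- pawl_tip (a point): nose of the sprung brass pawl slider, which lies along the deck's x axis from here to x +122 mm and points at the pivot; 26 mm above the bench. It moves back 2.5 mm and snaps forward again as the tooth on the arm's hub passes: that is the click
- tensioner (a joint): swing of the sprung arm: 0 at rest, growing as pushed clockwise seen from above; stop at 1.05. At 0 it points from the pivot 215 degrees counter-clockwise from the deck's x axis. The tooth meets the pawl at 0.25, crests at 0.50, is past at 0.77. Push at the roller: 3 N at 0 to 9 N at the stop, the pawl adding 2 N before the crest, less after. It never locks: let go, it springs back
- roller (a point): middle of the upright aluminium idler roller at the arm's free end: 28 mm in diameter, from 22 to 66 mm above the bench, this point 44 mm above the bench and 120 mm from the pivot axis. It does not spin. The bar between pivot and roller is 14 mm wide, from 27 to 37 mm above the bench. At rest the roller is clear all round for 25 mm
- block_center (a point): centre of the loose steel block, 40 (x) x 60 (y) x 30 (z) mm, about 0.55 kg, which at first lies flat on the deck in the arm's way (its underside 12 mm above the bench); its long side is its y axis
- block: the same steel block; origin at the centre of its underside
- board: a plain wooden board, 170 (x) x 200 (y) x 18 mm, fixed on the bench on the other side from the deck; origin at the centre of its underside; z up. The tin stands on its corner at x +58, y +72; the rest is free
- ring_box: small white ring box, 30 x 30 x 26 mm, standing on the front left corner of the deck: a bystander. Origin: on its underside
- tin: round metal tin, 40 mm across, 22 mm high, standing on a corner of the wooden board: a bystander. Origin: on its underside
- pliers: pliers lying on the bench beyond the board and deck, about 145 mm long: a bystander. Origin: on its underside
- hammer: hammer lying on the bench to the left: a bystander. Origin: on its underside
- file_jar: glass jar 72 mm wide with files standing in it (160 mm high in all), beyond the deck and board: a bystander. Origin: on its underside
- flux_jar: small jar with lid, 48 mm wide, 60 mm high, at the right: a bystander. Origin: on its underside
- sanding_block: wooden sanding block 75 x 35 x 24 mm, at the right: a bystander. Origin: on its underside
Not all that is in view belongs to the job. Leave any green or orange look-alike of the block alone.

How it is judged:
On the way, in this order (a step that is already met when the one before it is completed fails the run):
1. the steel block lies flat on the board, let go (x of block_center in the frame of board between -0.085 and 0.085 m and y of block_center in the frame of board between -0.1 and 0.1 m and z of block_center in the frame of board between 0.028 and 0.038 m and angle between block_center's own z axis and vertical below 0.12 rad and contact force between the fingers and block below 0.1 N and linear speed of block below 0.03 m/s and value of joint tensioner below 0.3 rad), for 0.2 s.
2. the gripper has pushed the arm past the click (value of joint tensioner above 0.75 rad and contact force between the fingers and tensioner above 2 N), for 0.2 s.
At the end, for the whole second after the job is handed in: the arm stands still past the click (joint above 0.75 rad), held there by the fingers (contact force above 2 N), and the steel block lies flat (within 7 degrees) on the board, its centre over the board, let go and at rest (all of step 2 and velocity of joint tensioner between -0.1 and 0.1 rad/s and x of block_center in the frame of board between -0.085 and 0.085 m and y of block_center in the frame of board between -0.1 and 0.1 m and z of block_center in the frame of board between 0.028 and 0.038 m and angle between block_center's own z axis and vertical below 0.12 rad and contact force between the fingers and block below 0.1 N and linear speed of block below 0.03 m/s and contact force between block and tensioner below 0.2 N); the arm keeps its last pose, push and grip.
It fails at once if the arm was pushed over while the steel block still lay on the deck (value of joint tensioner above 0.3 rad and x of block_center in the frame of deck between -0.11 and 0.11 m and y of block_center in the frame of deck between -0.12 and 0.12 m).
It fails at once if the steel block was dropped from more than about 25 mm (contact force between anything else and block below 0.05 N and height (world z) of block above 0.043 m).
It fails at once if a bystander was moved more than 30 mm (distance of any of ring_box, tin, pliers, hammer, file_jar, flux_jar, sanding_block from where it was at the start of the episode above 0.03 m).
It also fails if it takes over 58 s, if anything falls off the work surface, if the arm or the gripper's body presses on something with over 40 N, if the wrist force passes 120 N, or if a joint passes its speed limit or range.

ROBOT

A 7-joint arm with a two-finger parallel gripper is mounted at the origin on the work surface. World frame = base frame: x ahead of the robot, y to its left, z up, the work surface at z = 0. Lengths are in m, angles in rad, forces in N, time in s.
With the tool pointing down it reaches from about 0.4 to 0.85 m from the base axis. Payload 10.4 kg.
Tool frame: the origin (TCP) lies between the finger pads; the fingertips stand 11 mm ahead of it and the grasp point (between the pads) lies 8 mm behind it; x points along the fingers, y is the direction in which the jaws open and shut, and the axes are right-handed (so a half turn about x gives the same grasp; the last joint's range is limited). The gripper opens to 87 mm and grips with 3 to 60 N. Pads are 19 mm wide; open, the fingers measure 117 mm over their backs; the gripper's body (75 mm by 190 mm) begins 51 mm behind the grasp point.
Start: joints at [-1.261, 0.332, -0.065, 1.46, 0.022, 1.35, -0.088], TCP at [0.204, 0.591, 0.234] pointing down, gripper open.
Joint ranges: [-2.6, 2.6], [-0.5, 2.12], [-1.47, 1.34], [0.16, 2.42], [-1.27, 4.41], [0.06, 2.06], [-2.6, 2.6]. Speed limits (rad/s): [2.22, 2.22, 2.79, 2.79, 3.14, 3.14, 3.14].

INTERFACE

Orientations are given as a unit quaternion [x, y, z, w].
In Python, from bench import r, cams, ticket gives the robot as it stands. The module is installed in compiled form; this text tells all that it offers.
- The arm moves only by the tool drive_tool, never from a script. Its argument "moves" is text: rows parted by semicolons, each of 5 numbers parted by spaces: the shift along the world's x, y, z in m, then the turn about the world's z in degrees, then the closure, from 0 (fully open) to 1 (shut). In form: x y z twist grip; .... A call has 1 to 20 rows; each row shifts and turns the commanded pose from where the row before left it; what a row does not reach is not made up. A row lasts 1/8 s, in which the tool goes at most 62.5 mm and 10.7 degrees, less where a joint would pass 70% of its speed; a pose out of reach is approached as far as the arm can. A call is refused whole if a number of a shift passes 0.0625 or a number of a turn 10.7, either way. A call with a gripper value outside its range is refused whole. The fingers move at their own pace and stop on an object; "newtons" is the grip in N (left out, the last holds). Time passes only in rows, so rows that do not move let the fingers close. It gives the time, the measured TCP pose, the force and the opening at its end, in the units of the state.
- r.read_state(): the state, without advancing time (a new reading comes with each control period).
- cams.camera(name): name is "scene" or "top"; returns a dict with "color" (384x512x3 uint8, red, green, blue), "fx", "fy", "cx", "cy" (pixels), "distortion" ([k1, k2, p1, p2, k3] as OpenCV has them; the pictures are not rectified), "extrinsics" (4x4, takes a point from camera to world coordinates). Camera axes: x right, y down, z forward; pixel columns grow to the right and rows downward; lengths in m; the calibration is good to about 2 mm. A picture is of the moment at which its call begins. There is no depth.
- ticket.close_job(): hands the job in, once; it reports no verdict.
The state is a dict: "time": time; "joint_positions": joint angles; "joint_vel": joint speeds; "joint_torque": joint torques, N m; "ee_pos": TCP position; "eef_rot": TCP orientation; "ft_force": force on the tool from outside, world axes, zero at the start; "torque": the same for the moment, N m; "width": finger opening in m.
Only numpy, scipy, OpenCV 4.12 (cv2) and the standard library are available. Lean on these libraries where they do the work, as an engineer would, in place of code of your own. Each camera call takes 0.05 s, during which the arm holds its last target.

## Working session

There is one attempt and no reset: what is moved stays moved. The work goes in short steps, Python scripts to look and compute and a tool call to move; the robot and the scene stay as the last step left them, time stands still between calls to the robot, and variables do not carry over. Pictures are saved under pics/ and viewed, and the job is handed in when it is done.

Besides the shell and the picture viewer there is one more tool, called after ">>>" in YAML: its name, and indented under it one key for each argument. drive_tool: Moves the arm, as the interface text tells. Its arguments: {"type":"object","properties":{"moves":{"type":"string"},"newtons":{"type":"number"}},"required":["moves"]}

```bash
mkdir -p pics; cat > h.py <<'E'
import numpy as np, cv2
def grab(cams,name,fn=None):
    c=cams.camera(name)
    if fn: cv2.imwrite(fn,c["color"][:,:,::-1])
    return c
def KD(c): return np.array([[c["fx"],0,c["cx"]],[0,c["fy"],c["cy"]],[0,0,1.]]),np.array(c["distortion"],float)
def ray(c,px):
    K,D=KD(c); p=cv2.undistortPoints(np.array(px,float).reshape(-1,1,2),K,D).reshape(-1,2)
    E=np.array(c["extrinsics"]); d=np.c_[p,np.ones(len(p))]@E[:3,:3].T
    return E[:3,3],d
def onz(c,px,z):
    o,d=ray(c,px); return o+d*((z-o[2])/d[:,2:3])
def proj(c,P):
    K,D=KD(c);E=np.linalg.inv(np.array(c["extrinsics"]))
    return cv2.projectPoints(np.array(P,float).reshape(-1,1,3),cv2.Rodrigues(E[:3,:3])[0],E[:3,3],K,D)[0].reshape(-1,2)
def tri(c1,p1,c2,p2):
    o1,d1=ray(c1,[p1]);o2,d2=ray(c2,[p2]);d1=d1[0];d2=d2[0]
    A=np.c_[d1,-d2];s=np.linalg.lstsq(A,o2-o1,rcond=None)[0]
    a=o1+s[0]*d1;b=o2+s[1]*d2
    return (a+b)/2,np.linalg.norm(a-b)
E
python3 - <<'E'
from bench import r,cams
from h import *
import pickle
d={}
for n in("scene","top"):
    c=grab(cams,n,f"pics/{n}0.png");d[n]=c
    print(n,c["fx"],c["cx"],c["cy"],c["distortion"],np.round(c["extrinsics"],3).tolist())
pickle.dump(d,open("c0.pkl","wb"))
s=r.read_state();print({k:np.round(v,3).tolist() for k,v in s.items()})
E
```

```text
scene 349.7816923392699 253.87612968401618 198.91675738374352 [-0.07206585  0.          0.          0.          0.        ] [[0.889, 0.316, -0.332, 0.89], [0.459, -0.629, 0.628, -0.638], [-0.011, -0.71, -0.704, 0.794], [0.0, 0.0, 0.0, 1.0]]
top 456.71559704614054 250.34569960011407 193.82228485864044 [-0.00480322  0.          0.          0.          0.        ] [[0.013, -0.989, 0.146, 0.335], [-1.0, -0.012, 0.007, -0.007], [-0.005, -0.146, -0.989, 1.451], [0.0, 0.0, 0.0, 1.0]]
{'time': 0.1, 'joint_positions': [-1.261, 0.333, -0.065, 1.461, 0.022, 1.35, -0.089], 'joint_vel': [-0.001, -0.001, 0.0, -0.002, 0.002, -0.0, 0.002], 'joint_torque': [0.002, -62.455, 0.026, -39.072, -0.061, 0.037, 0.0], 'ee_pos': [0.204, 0.59, 0.233], 'eef_rot': [0.117, 0.697, -0.118, 0.697], 'ft_force': [0.189, -0.18, -0.448], 'torque': [0.014, 0.043, 0.037], 'width': 0.087}
```

View pics/scene0.png

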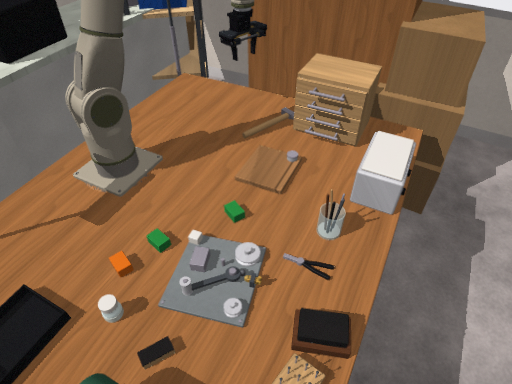

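View pics/top0.png

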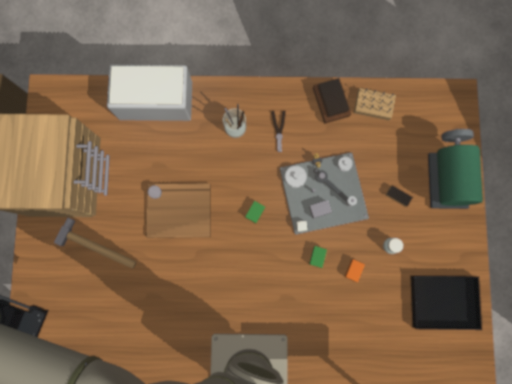

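The scene view shows the grey deck at about (215,280), with the grey steel block at (201,258), the roller at (186,285) and the ring box at (195,237). The top view shows the block at (319,207), the roller at (352,201) and the board at (179,212).

Things that could be taken for the block, by top-view pixel:
- green (256,211)
- green (318,256)
- orange (355,270)
- black sanding block (399,196)
- white ring box (302,226)
- grey block on the deck (319,207), which is my choice

I'll check it in a close crop.

```bash
python3 - <<'E'
import cv2,numpy as np
a=cv2.imread("pics/top0.png")[145:240,275:375];b=cv2.imread("pics/scene0.png")[220:330,155:275]
cv2.imwrite("pics/ctop.png",cv2.resize(a,None,fx=6,fy=6,interpolation=cv2.INTER_CUBIC))
cv2.imwrite("pics/cscene.png",cv2.resize(b,None,fx=5,fy=5,interpolation=cv2.INTER_CUBIC))
E
```

```text
(no output)
```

View pics/ctop.png

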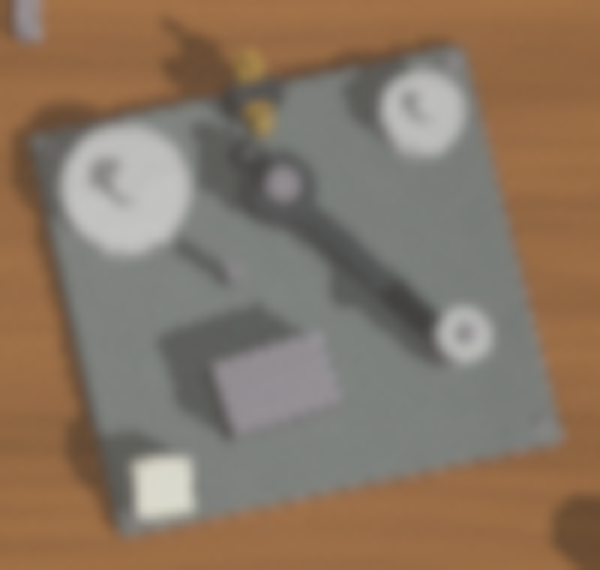

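View pics/cscene.png

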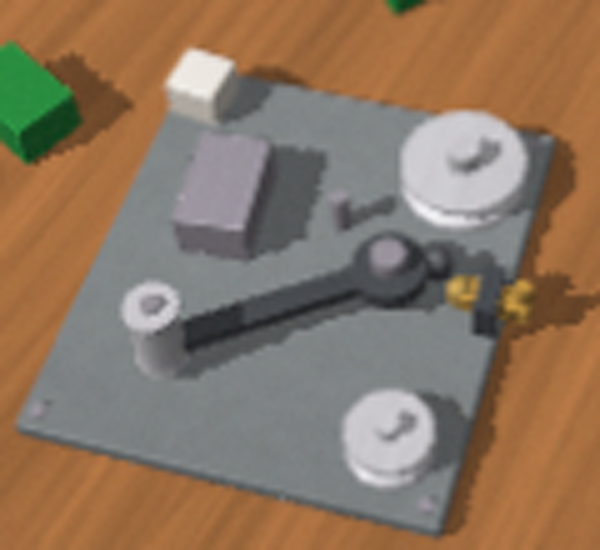

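```bash
python3 - <<'E'
import pickle; from h import *
d=pickle.load(open("c0.pkl","rb"));T,S=d["top"],d["scene"]
t=lambda p:(np.array(p,float)+.5)/6-.5+[275,145]
s=lambda p:(np.array(p,float)+.5)/5-.5+[155,220]
R=lambda x:np.round(x,4).tolist()
ct=onz(T,t([(33,140),(460,45),(562,437),(122,533)]),.012) # FL(+x,+y),(+x,-y),(-x,-y),(-x,+y)
cs=onz(S,s([(553,138),(440,530),(20,430),(165,90)]),.012)
print("deck top",R(ct));print("deck scn",R(cs[:3]))
c=ct.mean(0);x=(ct[0]+ct[1]-ct[2]-ct[3]);print("c",R(c),"yaw",np.degrees(np.arctan2(x[1],x[0])), np.linalg.norm(ct[0]-ct[1]),np.linalg.norm(ct[1]-ct[2]))
x=(cs[1]-cs[2]);print("scene c",R((cs[0]+cs[2])/2),np.degrees(np.arctan2(x[1],x[0])))
# deck corner triangulated height
for a,b in(((33,140),(553,138)),((460,45),(440,530)),((562,437),(20,430))):print("tri deck",[R(v) for v in tri(T,t([a])[0],S,s([b])[0])])
# roller top, pivot top
for n,a,b in(("roller",(464,334),(152,303)),("pivot",(284,184),(388,253)),("stop",(234,270),(338,196))):
    print(n,[R(v) for v in tri(T,t([a])[0],S,s([b])[0])])
# block colour mask
for nm,C,off,sz in(("top",T,(275,145),(100,95)),("scene",S,(155,220),(120,110))):
    im=C["color"][off[1]:off[1]+sz[1],off[0]:off[0]+sz[0]].astype(int)
    m=(im[:,:,0]-im[:,:,1]>4)&(im[:,:,2]-im[:,:,1]>1)&(im.sum(2)>250)
    n,l,st,ce=cv2.connectedComponentsWithStats(m.astype(np.uint8)*255,connectivity=4)
    i=1+np.argmax(st[1:,4]);print(nm,st[i],ce[i]+off)
    q=cv2.minAreaRect(np.argwhere(l==i)[:,::-1].astype(np.float32)+np.array(off,np.float32));print(q)
    bt=cv2.boxPoints(q)
    if nm=="top":
        w=onz(C,bt,.042);print("rect",R(w),R(w.mean(0)))
bt=[(213,365),(322,330),(340,400),(233,438)];bs=[(270,140),(250,230),(178,222),(205,132)]
for a,b in zip(bt,bs):print("blk tri",[R(v) for v in tri(T,t([a])[0],S,s([b])[0])])
w=onz(T,t(bt),.042);w2=onz(S,s(bs),.042);print(R(w),R(w.mean(0)));print(R(w2),R(w2.mean(0)))
for a in(w,w2):
  y=a[0]+a[3]-a[1]-a[2]
  print("block y dir",np.degrees(np.arctan2(y[1],y[0])),[float(np.linalg.norm(a[i]-a[i-1])) for i in range(4)])
E
```

```text
deck top [[0.6327, -0.0914, 0.012], [0.6875, -0.3208, 0.012], [0.4766, -0.3703, 0.012], [0.4234, -0.1387, 0.012]]
deck scn [[0.6367, -0.0964, 0.012], [0.6905, -0.3273, 0.012], [0.4821, -0.3771, 0.012]]
c [0.555, -0.2303, 0.012] yaw 12.974657817396372 0.23577997893597116 0.21656733924112967
scene c [0.5594, -0.2368, 0.012] 13.457333136022035
tri deck [[0.6343, -0.0917, 0.0051], 0.0004]
tri deck [[0.6889, -0.3232, 0.0032], 0.0018]
tri deck [[0.4773, -0.3733, 0.0018], 0.0012]
roller [[0.5237, -0.3092, 0.0621], 0.0007]
pivot [[0.6042, -0.221, 0.0427], 0.0007]
stop [[0.5595, -0.1962, 0.0329], 0.0018]
top [40 65  6  4 12] [318.41666667 211.25      ]
((318.0172424316406, 210.70689392089844), (5.385164737701416, 2.7854299545288086), 21.801406860351562)
rect [[0.4916, -0.1983, 0.042], [0.4997, -0.2016, 0.042], [0.4937, -0.217, 0.042], [0.4856, -0.2137, 0.042]] [0.4927, -0.2076, 0.042]
scene [ 35  27  19  24 278] [198.62230216 257.05755396]
((198.5517120361328, 257.6206970214844), (13.741456031799316, 24.14039421081543), 21.801406860351562)
blk tri [[0.5091, -0.1841, 0.0372], 0.0008]
blk tri [[0.5297, -0.2395, 0.0371], 0.0032]
blk tri [[0.4926, -0.2499, 0.0336], 0.0006]
blk tri [[0.4721, -0.1941, 0.0338], 0.0007]
[[0.5089, -0.1832, 0.042], [0.5278, -0.2398, 0.042], [0.4915, -0.2486, 0.042], [0.4711, -0.1932, 0.042]] [0.4998, -0.2162, 0.042]
[[0.5113, -0.1872, 0.042], [0.5333, -0.2411, 0.042], [0.4972, -0.254, 0.042], [0.4769, -0.1987, 0.042]] [0.5047, -0.2202, 0.042]
block y dir 109.35382097644045 [0.03909424833082586, 0.05968258052149194, 0.037432272056177364, 0.059000153611182646]
block y dir 111.19986073917593 [0.036219324512532826, 0.05816306746654546, 0.038275036396759714, 0.05891567803399808]
```

```bash
python3 - <<'E'
import cv2,numpy as np,pickle
from scipy.spatial.transform import Rotation as Ro
from h import *
a=cv2.imread("pics/top0.png")[170:250,130:230];b=cv2.imread("pics/scene0.png")[135:205,220:320]
cv2.imwrite("pics/btop.png",cv2.resize(a,None,fx=5,fy=5,interpolation=cv2.INTER_CUBIC))
cv2.imwrite("pics/bscene.png",cv2.resize(b,None,fx=6,fy=6,interpolation=cv2.INTER_CUBIC))
M=Ro.from_quat([0.117,0.697,-0.118,0.697]).as_matrix();print(M.round(2))
E
```

```text
[[-0.    0.33  0.94]
 [-0.    0.94 -0.33]
 [-1.   -0.    0.  ]]
```

View pics/btop.png

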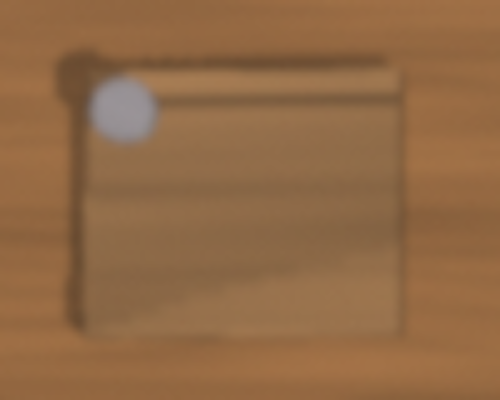

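View pics/bscene.png

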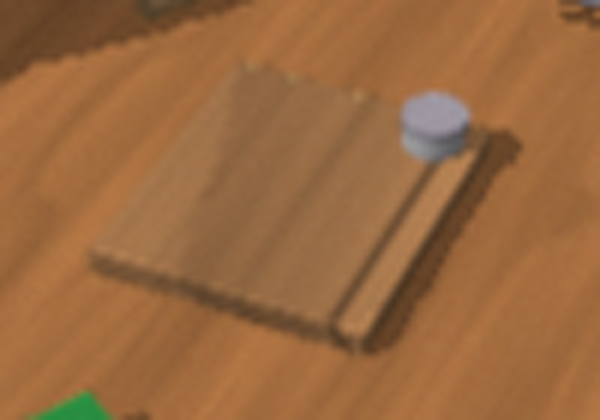

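```bash
python3 - <<'E'
import pickle; from h import *
d=pickle.load(open("c0.pkl","rb"));T,S=d["top"],d["scene"]
t=lambda p:(np.array(p,float)+.5)/5-.5+[130,170]
s=lambda p:(np.array(p,float)+.5)/6-.5+[220,135]
A=[(82,68),(402,68),(404,337),(82,335)];B=[(485,135),(350,335),(92,252),(240,65)]
a=onz(T,t(A),.018);b=onz(S,s(B),.018)
print(a.round(4),b.round(4),a.mean(0),b.mean(0))
for p,q in zip(t(A),s(B)):print([np.round(v,4).tolist() for v in tri(T,p,S,q)])
# gripper tip check: project TCP & base points
P=[[.204,.590,.233],[.204,.590,.222]]
print(proj(S,P),proj(T,P))
E
```

```text
[[0.5768 0.3359 0.018 ]
 [0.5792 0.1318 0.018 ]
 [0.4085 0.1262 0.018 ]
 [0.4072 0.328  0.018 ]] [[0.5748 0.3187 0.018 ]
 [0.5749 0.1238 0.018 ]
 [0.4171 0.1207 0.018 ]
 [0.4123 0.3161 0.018 ]] [0.49291755 0.2304808  0.018     ] [0.49479639 0.21983071 0.018     ]
[[0.5742, 0.3357, 0.0075], 0.0099]
[[0.5765, 0.13, 0.0146], 0.0078]
[[0.4104, 0.1281, 0.0091], 0.0036]
[[0.4067, 0.3298, 0.0076], 0.0024]
[[243.86147041  52.66202875]
 [243.94059667  55.32411338]] [[ 23.2375397  308.97949517]
 [ 25.31122847 308.54974619]]
```

>>> drive_tool:
  moves: "0.03 -0.0625 0 -10 0; 0.03 -0.0625 0 -10 0; 0.03 -0.0625 0 -10 0; 0.03 -0.0625 0 -10 0; 0.03 -0.0625 0 -10 0; 0.03 -0.0625 0 0 0; 0.03 -0.0625 0 0 0; 0.03 -0.0625 0 0 0; 0.02 -0.0625 0 0 0; 0.02 -0.0625 0 0 0; 0.01 -0.06 0 0 0.25; 0.01 -0.06 0 0 0.25; 0 0 0 0 0.25; 0 0 0 0 0.25"
  newtons: 40

```text
time: 1.85
ee_pos: [0.4784, -0.0986, 0.2333]
eef_rot: [0.401, 0.583, -0.401, 0.582]
ft_force: [-0.6, 0.4, -0.8]
width: 0.066
```

>>> drive_tool:
  moves: "0.008 -0.04 -0.03 0 0.25; 0.008 -0.04 -0.03 0 0.25; 0.0076 -0.0394 -0.04 0 0.25; 0 0 0 0 0.25; 0 0 0 0 0.25"

```text
time: 2.48
ee_pos: [0.5027, -0.2169, 0.1337]
eef_rot: [0.401, 0.583, -0.4, 0.583]
ft_force: [0.6, -0.4, 0.1]
width: 0.0652
```

```bash
python3 - <<'E'
from bench import r,cams
from h import *
import pickle
s=r.read_state();p=np.array(s["ee_pos"]);print(p,s["eef_rot"],s["width"])
d={}
from scipy.spatial.transform import Rotation as Ro
M=Ro.from_quat(s["eef_rot"]).as_matrix();print(np.degrees(np.arctan2(M[1,1],M[0,1])))
for n,o,k in(("scene",(145,190),(130,130)),("top",(265,130),(120,115))):
    c=grab(cams,n);d[n]=c
    im=c["color"][o[1]:o[1]+k[1],o[0]:o[0]+k[0],::-1].copy()
    im=cv2.resize(im,None,fx=5,fy=5,interpolation=cv2.INTER_CUBIC)
    w=s["width"]/2
    for q in(p,p+.011*M[:,0],p+.011*M[:,0]+w*M[:,1],p+.011*M[:,0]-w*M[:,1]):
        u=(proj(c,[q])[0]-o+.5)*5-.5;cv2.circle(im,tuple(int(v) for v in u),3,(0,0,255),-1);print(n,proj(c,[q])[0])
    cv2.imwrite(f"pics/{n}1.png",im)
pickle.dump(d,open("c1.pkl","wb"))
E
```

```text
[ 0.50269758 -0.21685063  0.13369698] [ 0.40051139  0.58307726 -0.4001705   0.58264492] 0.06520442305454732
21.033171947999488
scene [195.35777359 232.14788796]
scene [195.93330853 234.99309588]
scene [208.80934153 236.04916101]
scene [183.17237046 233.93836344]
top [325.63100442 203.84221112]
top [325.03415419 204.31113639]
top [320.93296978 193.98192091]
top [329.16261635 214.71007468]
```

View pics/scene1.png

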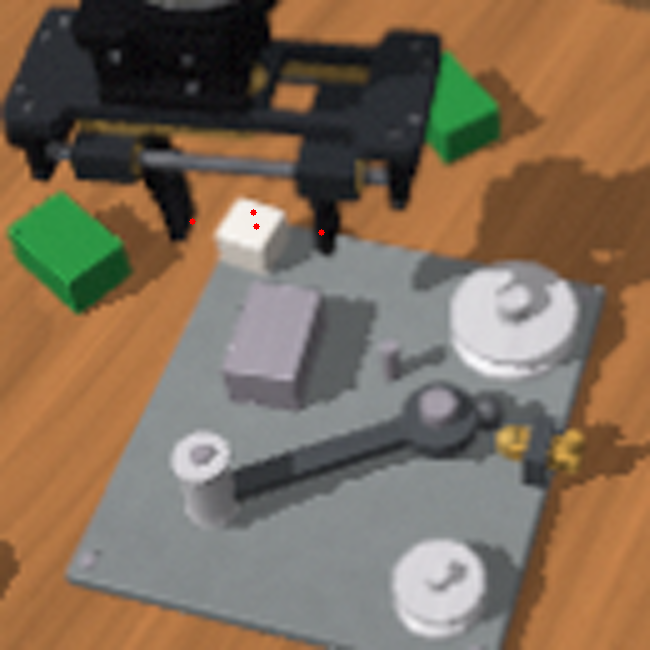

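View pics/top1.png

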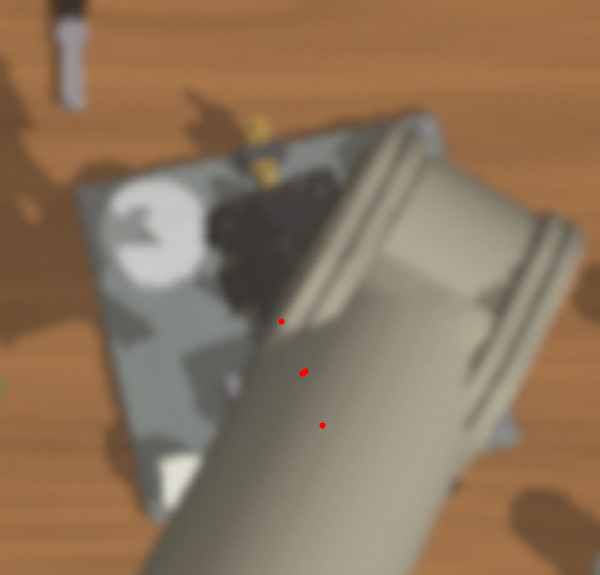

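```bash
python3 - <<'E'
from h import *
import pickle
from scipy.spatial.transform import Rotation as Ro
c=pickle.load(open("c1.pkl","rb"))["scene"]
im=cv2.resize(c["color"][210:250,165:225,::-1].copy(),None,fx=12,fy=12,interpolation=cv2.INTER_CUBIC)
M=Ro.from_quat([0.40051139,0.58307726,-0.4001705,0.58264492]).as_matrix();p=np.array([.5027,-.21685,.1337]);w=.0326
for a in(-.0095,.0095):
  for b in(-w,w):
    u=(proj(c,[p+.011*M[:,0]+b*M[:,1]+a*M[:,2]])[0]-[165,210]+.5)*12-.5
    cv2.circle(im,tuple(int(v) for v in u),4,(0,0,255) if a<0 else (255,255,0),-1)
cv2.imwrite("pics/f1.png",im)
E
```

```text
(no output)
```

View pics/f1.png

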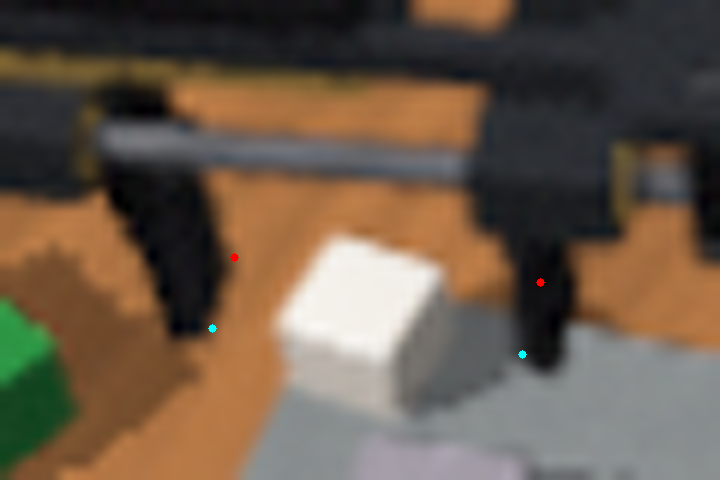

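>>> drive_tool:
  moves: "-0.001 0 -0.03 -0.7 0.25; 0 0 -0.03 0 0.25; 0 0 -0.025 0 0.25; 0 0 -0.015 0 0.25; 0 0 -0.005 0 0.25; 0 0 0 0 0.25"

```text
time: 3.32
ee_pos: [0.5018, -0.2183, 0.0292]
eef_rot: [0.405, 0.58, -0.404, 0.58]
ft_force: [0.1, -0.1, -1.1]
width: 0.0651
```

```bash
python3 - <<'E'
from bench import r,cams
from h import *
c=grab(cams,"scene")
cv2.imwrite("pics/s2.png",cv2.resize(c["color"][200:320,140:270,::-1],None,fx=5,fy=5,interpolation=cv2.INTER_CUBIC))
E
```

```text
(no output)
```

View pics/s2.png

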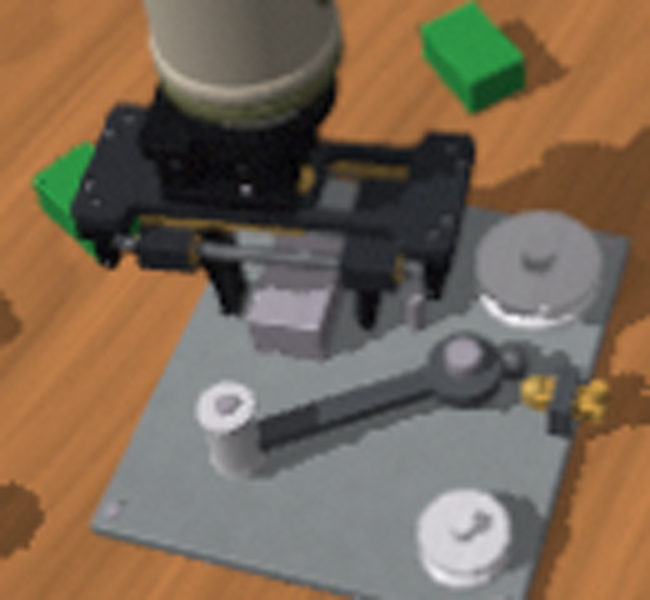

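The fingers straddle the block, with the left one at (230,300), the right one at (368,315) and the block at (290,310). I'll close the jaws.

>>> drive_tool:
  moves: "0 0 0 0 0.4; 0 0 0 0 0.5; 0 0 0 0 0.6; 0 0 0 0 0.8; 0 0 0 0 0.8; 0 0 0 0 0.8; 0 0 0.004 0 0.8; 0 0 0.01 0 0.8; 0 0 0.015 0 0.8; 0 0 0 0 0.8"
  newtons: 45

```text
time: 4.62
ee_pos: [0.5022, -0.2188, 0.0591]
eef_rot: [0.405, 0.579, -0.404, 0.581]
ft_force: [-0.7, -0.3, -4.9]
width: 0.0401
```

>>> drive_tool:
  moves: "0 0 0.03 0 0.8; 0 0.01 0.04 0 0.8; 0 0.03 0 0 0.8; -0.002 0.045 0 0 0.8; -0.003 0.05 0 0 0.8; -0.003 0.05 0 0 0.8; -0.003 0.05 0 0 0.8; -0.003 0.05 0 0 0.8; -0.003 0.05 0 0 0.8; 0 0.045 0 0 0.8; 0 0.03 0 0 0.8; 0 0.015 0 0 0.8; 0 0.004 0 0 0.8; 0 0 0 0 0.8; 0 0 0 0 0.8"

```text
time: 6.5
ee_pos: [0.4845, 0.2092, 0.1276]
eef_rot: [0.405, 0.58, -0.405, 0.58]
ft_force: [-0.2, -0.2, -4.4]
width: 0.0392
```

```bash
python3 - <<'E'
from bench import r,cams
from h import *
c=grab(cams,"scene")
cv2.imwrite("pics/s3.png",cv2.resize(c["color"][90:220,200:330,::-1],None,fx=4.5,fy=4.5,interpolation=cv2.INTER_CUBIC))
E
```

```text
(no output)
```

View pics/s3.png

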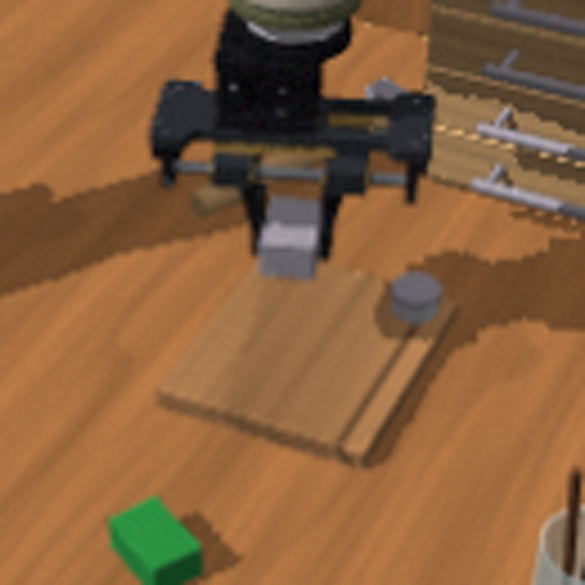

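The block is held level at (290,245) above the board. I'll lower it until it touches.

>>> drive_tool:
  moves: "0 0 -0.03 0 0.8; 0 0 -0.03 0 0.8; 0 0 -0.018 0 0.8; 0 0 -0.008 0 0.8; 0 0 0 0 0.8; 0 0 -0.002 0 0.8; 0 0 -0.002 0 0.8; 0 0 0 0 0.8"

```text
time: 7.55
ee_pos: [0.4843, 0.2106, 0.0377]
eef_rot: [0.405, 0.58, -0.404, 0.58]
ft_force: [-0.0, -0.8, -3.8]
width: 0.0397
```

>>> drive_tool:
  moves: "0 0 -0.001 0 0.8; 0 0 -0.001 0 0.8; 0 0 0 0 0.8; 0 0 0 0 0.8"

```text
time: 8.05
ee_pos: [0.4842, 0.2105, 0.0356]
eef_rot: [0.404, 0.58, -0.404, 0.58]
ft_force: [-0.5, -0.4, -4.6]
width: 0.0395
```

>>> drive_tool:
  moves: "0 0 -0.001 0 0.8; 0 0 0 0 0.8; 0 0 0 0 0.8"

```text
time: 8.43
ee_pos: [0.4843, 0.2105, 0.0347]
eef_rot: [0.405, 0.58, -0.404, 0.58]
ft_force: [-0.9, -0.2, -1.1]
width: 0.0397
```

Contact: the load has moved onto the board. I'll open the jaws and rise.

>>> drive_tool:
  moves: "0 0 0 0 0.45; 0 0 0 0 0.3; 0 0 0 0 0.2; 0 0 0 0 0.2; 0 0 0 0 0.2; 0 0 0.02 0 0.2; 0 0 0.04 0 0.2; 0 -0.01 0.04 0 0.2; 0 -0.06 0 0 0.2; 0 -0.06 0 0 0.2; 0 -0.0625 0 0 0.2; 0 -0.0625 0 0 0.2; 0 0 0 0 0.2"

```text
time: 10.05
ee_pos: [0.4838, -0.0496, 0.1349]
eef_rot: [0.407, 0.578, -0.407, 0.579]
ft_force: [0.5, 0.5, -0.1]
width: 0.0696
```

```bash
python3 - <<'E'
from bench import r,cams
from h import *
s=r.read_state();print(s["time"],np.round(s["ee_pos"],4),s["joint_positions"][-1])
c=grab(cams,"scene")
cv2.imwrite("pics/s4.png",cv2.resize(c["color"][90:220,200:330,::-1],None,fx=4.5,fy=4.5,interpolation=cv2.INTER_CUBIC))
c=grab(cams,"top","pics/t4.png")
E
```

```text
10.05 [ 0.4838 -0.0496  0.1349] 0.44745034439177983
```

View pics/s4.png

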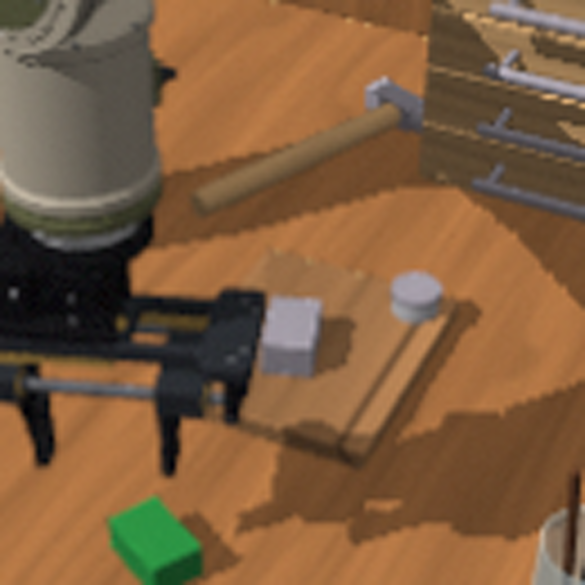

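View pics/t4.png

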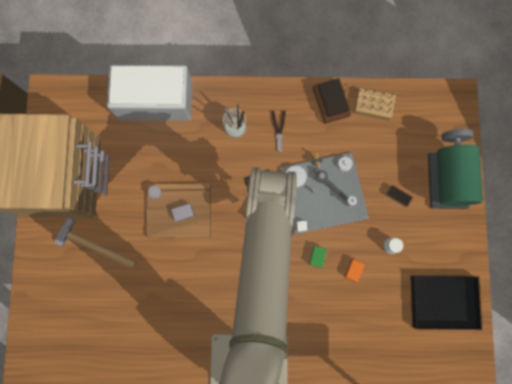

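The block lies flat on the board, let go, at (290,335) in the crop and (181,213) in the top view. Next is the roller.

>>> drive_tool:
  moves: "0.004 -0.03 0 -10 0.5; 0.006 -0.05 0 -10 0.5; 0.006 -0.05 0 -10 0.5; 0.006 -0.05 0 -10 0.5; 0.006 -0.04 0 -10 0.5; 0.006 -0.025 0 -10 0.5; 0.0065 -0.015 0 -2 0.5; 0 0 0 0 0.5; 0 0 0 0 0.5"

```text
time: 11.28
ee_pos: [0.5252, -0.3028, 0.1342]
eef_rot: [-0.645, -0.29, 0.645, -0.289]
ft_force: [0.1, 0.2, 0.5]
width: 0.044
```

```bash
cat > look.py <<'E'
import sys
from bench import r,cams
from h import *
from scipy.spatial.transform import Rotation as Ro
s=r.read_state();M=Ro.from_quat(s["eef_rot"]).as_matrix()
print(s["time"],np.round(s["ee_pos"],4),"jaw",np.degrees(np.arctan2(M[1,1],M[0,1])).round(1),"F",np.round(s["ft_force"],2),s["width"],np.round(s["joint_positions"],2))
c=grab(cams,"scene")
cv2.imwrite(sys.argv[1],cv2.resize(c["color"][195:335,135:275,::-1],None,fx=4,fy=4,interpolation=cv2.INTER_CUBIC))
E
python3 look.py pics/s5.png
```

```text
11.275 [ 0.5252 -0.3028  0.1342] jaw -41.6 F [0.1  0.18 0.48] 0.04399887310818046 [-0.29  0.53  0.98  1.67 -0.46  1.19  0.08]
```

View pics/s5.png

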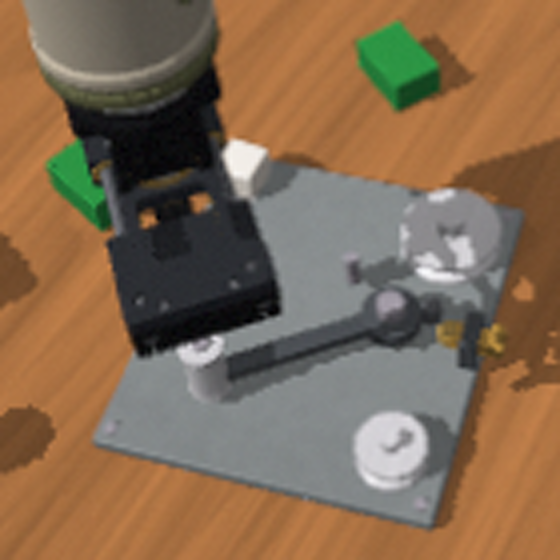

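>>> drive_tool:
  moves: "0 -0.006 -0.02 0 0.5; 0 0 -0.025 0 0.5; 0 0 0 0 0.5; 0 0 0 0 0.5"

```text
time: 11.82
ee_pos: [0.5248, -0.3106, 0.0899]
eef_rot: [0.645, 0.289, -0.645, 0.289]
ft_force: [-0.4, -0.0, 1.2]
width: 0.0432
```

```bash
python3 look.py pics/s6.png
```

```text
11.825 [ 0.5248 -0.3106  0.0899] jaw -41.8 F [-0.36 -0.03  1.21] 0.04318853622038453 [-0.24  0.58  0.94  1.7  -0.51  1.12  0.12]
```

View pics/s6.png

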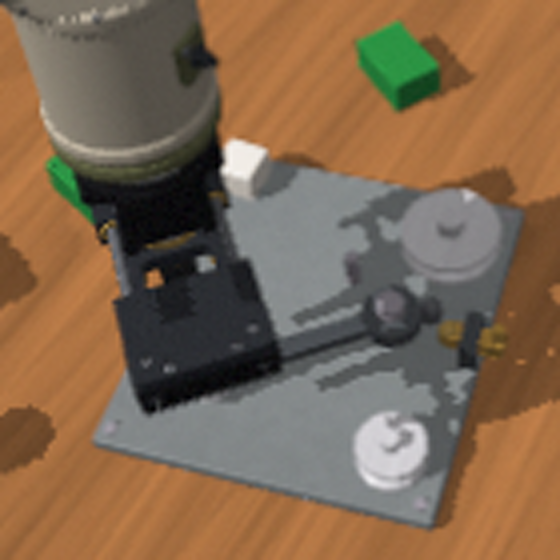

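>>> drive_tool:
  moves: "0 0 -0.012 0 0.5; 0 0 -0.008 0 0.5; 0 0 -0.006 0 0.5; 0 0 0 0 0.5"

```text
time: 12.38
ee_pos: [0.5244, -0.3104, 0.063]
eef_rot: [-0.645, -0.289, 0.646, -0.289]
ft_force: [-0.5, 0.0, 0.9]
width: 0.0432
```

Tips are at 0.052, below the roller top (0.066), with no contact. I'll go down further, then close gently.

>>> drive_tool:
  moves: "0 0 -0.007 0 0.5; 0 0 -0.006 0 0.5; 0 0 0 0 0.55; 0 0 0 0 0.6; 0 0 0 0 0.65; 0 0 0 0 0.7; 0 0 0 0 0.75; 0 0 0 0 0.75"
  newtons: 10

```text
time: 13.38
ee_pos: [0.5243, -0.3101, 0.0506]
eef_rot: [-0.645, -0.289, 0.645, -0.289]
ft_force: [-4.0, 3.5, 5.0]
width: 0.0276
```

```bash
python3 look.py pics/s7.png
```

```text
13.375 [ 0.5243 -0.3101  0.0506] jaw -41.8 F [-4.    3.47  4.95] 0.027573550020377324 [-0.21  0.63  0.9   1.73 -0.55  1.06  0.14]
```

View pics/s7.png

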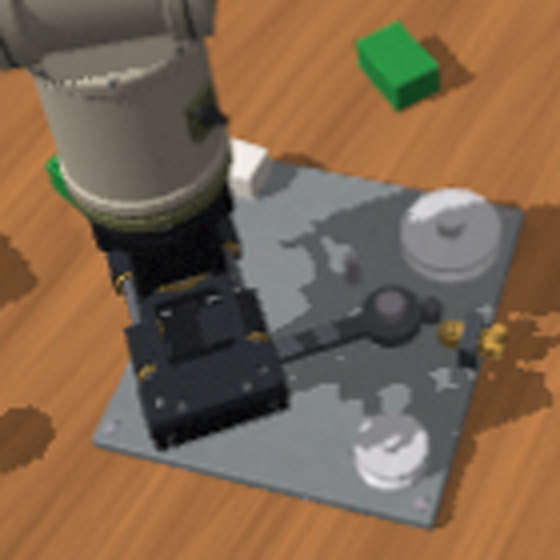

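```bash
python3 -c "
import numpy as np
t=np.radians(228-np.arange(0,53,4.))
p=np.c_[np.cos(t),np.sin(t)]*.1205
print(np.diff(p,axis=0).round(4).tolist())"
```

```text
[[-0.0061, 0.0058], [-0.0056, 0.0063], [-0.0052, 0.0066], [-0.0047, 0.007], [-0.0042, 0.0073], [-0.0037, 0.0076], [-0.0032, 0.0078], [-0.0026, 0.008], [-0.002, 0.0082], [-0.0015, 0.0083], [-0.0009, 0.0084], [-0.0003, 0.0084], [0.0003, 0.0084]]
```

>>> drive_tool:
  moves: "-0.006 0.006 0 -4 0.75; -0.0055 0.0063 0 -4 0.75; -0.005 0.0066 0 -4 0.75; -0.0047 0.007 0 -4 0.75; 0 0 0 0 0.75; 0 0 0 0 0.75"

```text
time: 14.18
ee_pos: [0.5038, -0.2856, 0.0507]
eef_rot: [0.679, 0.196, -0.679, 0.197]
ft_force: [0.7, -5.0, -2.5]
width: 0.0277
```

```bash
python3 look.py pics/s8.png
```

```text
14.175 [ 0.5038 -0.2856  0.0507] jaw -57.7 F [ 0.66 -4.95 -2.49] 0.027720660516448573 [-0.33  0.6   0.99  1.82 -0.58  1.04 -0.12]
```

View pics/s8.png

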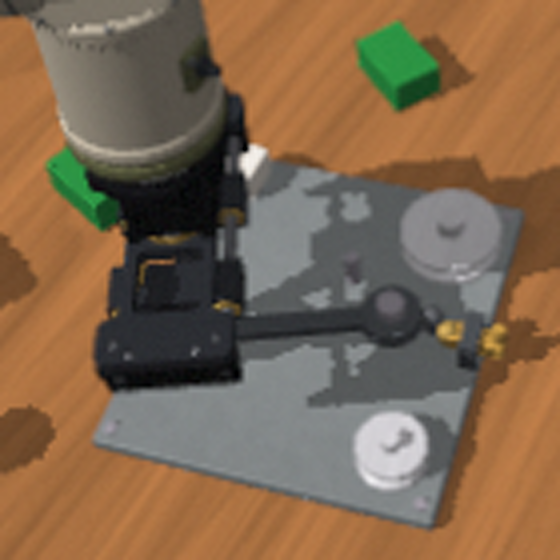

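The arm follows: the bar runs from (240,328) to the hub at (390,310). The gripper body stays above the ring box.

>>> drive_tool:
  moves: "-0.0042 0.0073 0 -4 0.75; -0.0037 0.0076 0 -4 0.75; -0.0032 0.0078 0 -4 0.75; -0.0026 0.008 0 -4 0.75; -0.002 0.0082 0 -4 0.75; -0.0015 0.0083 0 -4 0.75; 0 0 0 0 0.75; 0 0 0 0 0.75"

```text
time: 15.22
ee_pos: [0.4861, -0.2383, 0.0507]
eef_rot: [-0.705, -0.05, 0.705, -0.051]
ft_force: [-1.0, -5.6, -2.0]
width: 0.0278
```

```bash
python3 look.py pics/s9.png
```

```text
15.225 [ 0.4861 -0.2383  0.0507] jaw -81.8 F [-1.04 -5.6  -2.  ] 0.02779361445327411 [-0.52  0.59  1.12  1.92 -0.63  1.03 -0.54]
```

View pics/s9.png

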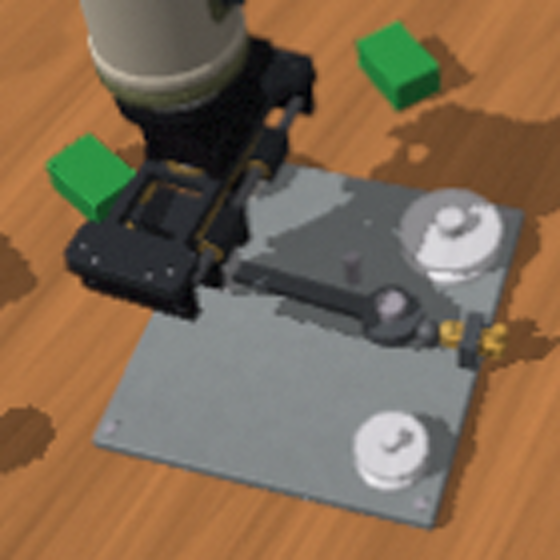

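>>> drive_tool:
  moves: "-0.001 0.0084 0 -4 0.75; -0.0003 0.0084 0 -4 0.75; 0.0003 0.0084 0 -4 0.75; 0.0002 0.003 0 -1 0.75; 0 0 0 0 0.75; 0 0 0 0 0.75; 0 0 0 0 0.75"

```text
time: 16.15
ee_pos: [0.4853, -0.211, 0.0507]
eef_rot: [0.707, -0.031, -0.706, -0.029]
ft_force: [0.1, -9.0, -3.5]
width: 0.0275
```

```bash
python3 look.py pics/s10.png; python3 -c "
import cv2;from bench import cams
c=cams.camera('scene');cv2.imwrite('pics/full10.png',c['color'][:,:,::-1])
c=cams.camera('top');cv2.imwrite('pics/topf10.png',c['color'][:,:,::-1])"
```

```text
16.15 [ 0.4853 -0.211   0.0507] jaw -94.8 F [ 0.1  -8.99 -3.49] 0.027463091366613946 [-0.62  0.61  1.19  1.95 -0.67  1.04 -0.78]
```

View pics/s10.png

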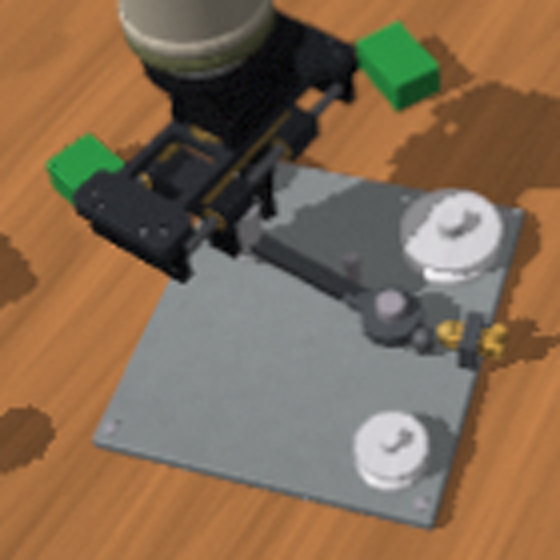

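View pics/full10.png

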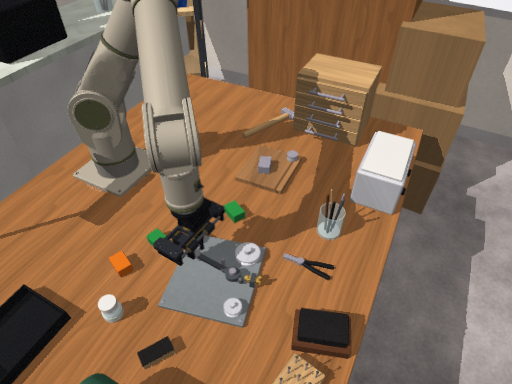

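View pics/topf10.png

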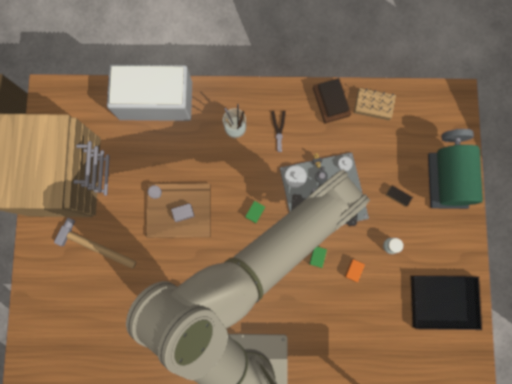

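```bash
python3 - <<'E'
import pickle; from h import *
d=pickle.load(open("c0.pkl","rb"));T,S=d["top"],d["scene"]
print("ring",onz(T,[np.array([163,487])/6-.4+[275,145]],.038).round(4))
q=lambda p:np.array(p)/4-.4+[135,195]
w=onz(S,[q((268,246)),q((350,287))],.037);v=w[0]-w[1];a=np.degrees(np.arctan2(v[1],v[0]))%360
print("bar ang",a,"joint",np.radians(228.2-a))
E
```

```text
ring [[ 0.4456 -0.1576  0.038 ]]
bar ang 177.28187679021138 joint 0.8886888989469546
```

>>> drive_tool:
  moves: "0 0 0 0 0.75; 0 0 0 0 0.75; 0 0 0 0 0.75; 0 0 0 0 0.75"

```text
time: 16.8
ee_pos: [0.4852, -0.211, 0.0507]
eef_rot: [0.707, -0.031, -0.706, -0.029]
ft_force: [-0.9, -8.8, -4.3]
width: 0.0273
```

```bash
python3 - <<'E'
from bench import r,ticket
import numpy as np
s=r.read_state();print(s["time"],np.round(s["ee_pos"],4),np.round(s["ft_force"],2),s["width"],np.abs(s["joint_vel"]).max())
print(ticket.close_job())
E
```

```text
16.8 [ 0.4852 -0.211   0.0507] [-0.88 -8.77 -4.25] 0.02730745811672299 0.0017531500250802753
the job is handed in; nothing more can be done
None
```

I laid the steel block flat on the wooden board and let it go. I then took the roller lightly between the fingers, swung the tensioner arm clockwise past the pawl, and handed the job in at 16.8 s while still holding it there.

**Final state:**
- **Tensioner:** the joint angle was about 0.92 rad from the tool position and about 0.89 rad from the bar in the scene picture. Both are clear of the 0.75 limit and short of the stop at 1.05. I did not see the click itself.
- **Hold:** the wrist felt a steady spring push of about 8.8 N, the fingers were 27 mm apart on the 28 mm roller, and the arm was still.
- **Block:** the last pictures from both cameras show it lying on the board, clear of the gripper and the tin.
- **Bystanders:** the ones in view look unmoved. The gripper hid the ring box at the end; I worked out a gap of roughly 1 cm to it, and no force suggested a touch.

**What disagreed:** the two cameras differed by about 5–6 mm on the deck and block, and by up to 17 mm at the board corners. Points measured from both views came out 4–10 mm lower than the given heights. I averaged the two views, with a check against the gripper's known position for the deck and block. I used the given heights, and found the board surface by touch.

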